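# Clear the suction shelf and hold its release lever in the third click

### The job

I want to pull the suction shelf off the tiles: first take the egg cup off it and set it down gently, upright, on the tiled ledge, not under the shelf, and leave everything else where it is. Then press the shelf's release lever down past its first two clicks and over the third until you feel it come up against its stop, without forcing it, and finish while still holding it down there: its spring would bring it back the moment you let go.

Things in the scene. Friction and masses are not known exactly. Their poses are not given: they have to be found in the camera images.
- nib_wall: Low fixed wall of white hexagon tiles standing on the ledge: 420 mm wide (y), 110 mm thick (x 0 to +110), 240 mm high. Origin: foot of the middle of its front face, the face that carries the shelf; x points from that face into the wall, y along it, z up. The shelf is on its -x side, towards the robot.
- shelf_top (a point): Centre of the upper face of the fixed chrome slatted shelf, 85 mm above the ledge, axes as the wall's: 330 mm long (y), from the wall to 130 mm in front of it (x -65 to +65 about this point). A rod rail 24 mm up (27 over all) runs round its front and ends. Above its middle the suction cup, 92 mm across, stands 35 mm out from the wall, the lever's housing (34 mm wide) 50 mm.
- egg_cup: Yellow ceramic egg cup standing on the shelf, on the +y side of the lever, 65 to 85 mm in front of the wall: 66 mm high, foot 40 mm across, waist 18 mm at 16 mm up, bowl 50 mm across at its widest (52 mm up), open on top; 65 to 110 g. Origin: centre of its underside, z up. There is room for fingers that close along the wall (its y).
- lever_pad (a point): Finger pad at the free end of the chrome release lever: 34 (x, along the lever) by 36 mm (y), 6 mm thick, outer edge rolled, 2.5 mm proud. Origin: middle of its upper face, where to press; z its normal, x points to the pivot. At rest it slopes up away from the wall by 0.33 rad, about 240 mm above the ledge; on the stop it slopes down by 0.33 rad, about 195 mm up.
- lever_pivot (a point): Hinge of the release lever, 36 mm in front of the wall and 212 mm above the ledge, over the shelf's middle; axes as the wall's, the hinge runs along y. The pad's origin is 70 mm from it along the lever and 6.5 mm above the lever's centre line, so it stays about 100 mm in front of the wall.
- release_lever (a joint): Lever angle, rad: 0 at rest (up), grows as the pad goes down, dead stop 0.66. A spring always drives it back to 0. A sprung roller passes three ribs, tops at 0.13, 0.33, 0.53: the clicks; the third seat runs from about 0.58 to the stop. Pressed down at the pad's middle: about 6 N to start, up to 10 N (14 in a quick push) at the ribs, 5 to 8 N to keep it on the stop.
- pump_bottle: Stands or lies on the ledge; leave it alone. Origin: centre of its underside. Amber glass bottle with a steel pump, 66 mm across, 178 mm high, its spout 40 mm long along its -x.
- comb: Stands or lies on the ledge; leave it alone. Origin: centre of its underside. Flat wooden comb, 170 x 39 x 8 mm, long along its x.
- travel_tin: Stands or lies on the ledge; leave it alone. Origin: centre of its underside. Rounded aluminium tin under the shelf, 58 x 88 x 25 mm (long along y).
- tumbler: Stands or lies on the ledge; leave it alone. Origin: centre of its underside. White ceramic tooth mug without handle, 74 mm across, 95 mm high.
- nail_brush: Stands or lies on the ledge; leave it alone. Origin: centre of its underside. Wooden nail brush on its bristles, 90 x 42 x 34 mm (long along x).
- soap_dish: Stands or lies on the ledge; leave it alone. Origin: centre of its underside. White ceramic dish with a bar of soap, 92 x 127 x 32 mm (long along y).
- shaving_brush: Stands or lies on the ledge; leave it alone. Origin: centre of its underside. Shaving brush standing on its wooden handle, 40 mm across, 111 mm high.

How it is judged:
By the outcome, as a careful person would: the job done as asked, in the order asked, and still so for the second after the job is handed in, while the arm keeps its last pose, push and grip.
It also fails if it takes over 48 s, if anything falls off the work surface, if the arm or the gripper's body presses on something with over 40 N, if the wrist force passes 120 N, or if a joint passes its speed limit or range.

### The arm

A 7-joint arm with a two-finger parallel gripper is mounted at the origin on the work surface. World frame = base frame: x ahead of the robot, y to its left, z up, the work surface at z = 0. Lengths are in mm, angles in rad, forces in N, time in s.
With the tool pointing down it reaches from about 350 to 900 mm from the base axis. Payload 19.9 kg.
Tool frame: the origin (TCP) lies on the centre line of the jaws, within the pads' length; the fingertips stand 11 mm ahead of it and the grasp point (between the pads) lies 8 mm behind it (tip_reach is the distance from the TCP to the fingertips, in mm); z points along the fingers, y is the line along which they close (so a half turn about z gives the same grasp; the last joint's range is limited). The gripper opens to 94 mm and grips with 3 to 60 N. Pads are 16 mm wide; open, the fingers measure 119 mm over their backs; the gripper's body (75 mm by 177 mm) begins 78 mm behind the grasp point.
Start: joints at [-0.042, 0.417, -0.01, 1.614, 0.005, 1.111, -0.053], TCP at [624.98, 0.002, 216.425] pointing down, gripper open.
Joint ranges: [-2.81, 2.81], [-0.39, 2.02], [-1.27, 1.25], [0.06, 2.57], [-1.19, 4.33], [0.19, 2], [-2.82, 2.82]. Speed limits (rad/s): [1.89, 1.89, 2.39, 2.39, 3.01, 3.01, 3.01].

### API

Orientations are given as a 3x3 rotation matrix whose columns are the frame's x, y, z axes.
In Python, from rig import * gives the robot as it stands. The module is installed in compiled form; this text tells all that it offers.
- The arm moves only by the tool drive_tool, never from a script. Its argument "deltas" is text: rows parted by semicolons, each of 4 numbers parted by spaces: the shift along the tool's x, y, z in mm, then the turn about the tool's z in rad. A call has 1 to 8 rows; each row shifts and turns the commanded pose from where the row before left it, along the tool's axes as they then stand; what a row does not reach is not made up. A row lasts 1/10 s, in which the tool goes at most 50 mm and 8.59 degrees, less where a joint would pass 70% of its speed; a pose out of reach is approached as far as the arm can. A call with a gripper value outside its range is refused whole. "hand" is the finger opening in mm, from 0 to 94, set as the call begins (left out, the last holds). The fingers move at their own pace and stop on an object; the grip force is fixed at half the most. Time passes only in rows, so rows that do not move let the fingers close. It gives the time, the measured TCP pose, the force, the opening and the grip force at its end, in the units of the state.
- read_state(): the state, without advancing time (a new reading comes with each control period).
- camera(name): name is "scene" or "side" or "wrist"; returns (picture, depth): 384x512x3 uint8, blue, green, red; 384x512 float32, mm along the optical axis (not along the pixel's ray), 0 where there is no reading.
- camera_params(name): a dict with "fx", "fy", "cx", "cy" (pixels), "R" (3x3) and "t" (3): a world point X has camera coordinates R X + t; the wrist camera has in their place "mount" (4x4, takes a point from camera to tool coordinates, whose origin is the TCP and whose axes are the flange's). Camera axes: x right, y down, z forward; pixel columns grow to the right and rows downward; lengths in mm; the calibration is good to about 2 mm. A picture is of the moment at which its call begins: read the wrist's pose just before it. camera_params takes no time and is no camera call.
- finish_job(): hands the job in; it is judged then, once.
Trained networks look in the newest picture that a camera, given by its name, has taken for a name from the list of things; names that differ only in an ending like _2 or _b are one class to them, and where a whole thing is asked for, a point or a joint stands for the part that bears it (a point fixed in the world has none). Each returns a list of dicts, best first, with "p" (0 to 1); they miss things now and then, are a little off and sometimes report something else, mostly with a low value. They report only what shows in the picture. A call takes as long as a camera call.
- search_frame(query, camera): "position" ([x, y, z] in mm, in world coordinates, good to about 4 mm: the middle of the surface that is visible of it).
The state is a dict: "t": time; "joint_pos": joint angles; "joint_vel": joint speeds; "effort": joint torques, N m; "ee_pos": TCP position; "tool_rot": TCP orientation; "wrist_force": force on the tool from outside, world axes, zero at the start; "moment": the same for the moment, N m; "width": finger opening in mm; "finger_force": force on a finger pad.
Only numpy, scipy, OpenCV 4.12 (cv2) and the standard library are available. Lean on these libraries where they do the work, as an engineer would, in place of code of your own. Each camera call takes 0.05 s, during which the arm holds its last target. There are 200 camera calls.

## Working session

There is one attempt and no reset: what is moved stays moved. The work goes in short steps, Python scripts to look and compute and a tool call to move; the robot and the scene stay as the last step left them, time stands still between calls to the robot, and variables do not carry over. Pictures are saved under pics/ and viewed, at most 10 in all, crops included, and the job is handed in when it is done.

Besides the shell and the picture viewer there is one more tool, called after "Call:" by a JSON object that holds its "name" and its "arguments", one argument or row to a line. drive_tool: Moves the arm, as the interface text tells. Its arguments: {"type":"object","properties":{"deltas":{"type":"string"},"hand":{"type":"number"}},"required":["deltas"]}

```bash
mkdir -p pics; python3 - <<'E'
from rig import *
import cv2,numpy as np
s=read_state();print(s['t'],s['ee_pos'],np.round(s['tool_rot'],3).tolist(),s['width'],s['wrist_force'])
ims=[]
for c in ['scene','side']:
    p,d=camera(c);ims.append(p)
    for q in ['nib_wall','egg_cup','lever_pad','release_lever','pump_bottle','comb','travel_tin','tumbler','nail_brush','soap_dish','shaving_brush']:
        try:
            r=search_frame(q,c);print(c,q,[(np.round(x['position']).tolist(),round(x['p'],2)) for x in r[:2]])
        except Exception as e: print(q,e)
    np.save(f'd_{c}.npy',d);np.save(f'p_{c}.npy',p)
cv2.imwrite('pics/a.png',ims[0]);cv2.imwrite('pics/b.png',ims[1])
E
```

```text
0.0 [6.24622383e+02 4.62034915e-03 2.15807403e+02] [[-0.0, 1.0, -0.001], [1.0, 0.0, -0.0], [-0.0, -0.001, -1.0]] 93.91372802453931 [ 1.02007213  0.42114073 -0.30142288]
scene nib_wall [([748.0, -113.0, 237.0], 0.85)]
scene egg_cup [([642.0, 30.0, 122.0], 0.64)]
scene lever_pad [([600.0, -74.0, 235.0], 0.58), ([361.0, 357.0, 74.0], 0.34)]
scene release_lever [([596.0, -74.0, 235.0], 0.65)]
scene pump_bottle [([525.0, -316.0, 119.0], 0.7)]
scene comb [([445.0, -466.0, 59.0], 0.59), ([438.0, -124.0, 7.0], 0.51)]
scene travel_tin [([745.0, -111.0, 238.0], 0.45)]
scene tumbler [([448.0, -469.0, 58.0], 0.63), ([438.0, -123.0, 9.0], 0.36)]
scene nail_brush []
scene soap_dish [([501.0, 478.0, 17.0], 0.75), ([644.0, 28.0, 120.0], 0.43)]
scene shaving_brush [([361.0, 358.0, 76.0], 0.58)]
side nib_wall [([694.0, -13.0, 140.0], 0.69)]
side egg_cup [([624.0, 33.0, 128.0], 0.82), ([568.0, -88.0, 25.0], 0.33)]
side lever_pad [([576.0, -70.0, 245.0], 0.5)]
side release_lever []
side pump_bottle [([498.0, -290.0, 90.0], 0.72), ([451.0, -441.0, 66.0], 0.71)]
side comb [([459.0, -128.0, 6.0], 0.82), ([326.0, 198.0, 34.0], 0.67)]
side travel_tin [([568.0, -89.0, 22.0], 0.73)]
side tumbler [([452.0, -440.0, 67.0], 0.6)]
side nail_brush [([328.0, 195.0, 34.0], 0.83), ([690.0, -14.0, 134.0], 0.64)]
side soap_dish [([484.0, 490.0, 16.0], 0.91)]
side shaving_brush [([345.0, 378.0, 83.0], 0.54), ([624.0, 36.0, 132.0], 0.25)]
```

View pics/a.png

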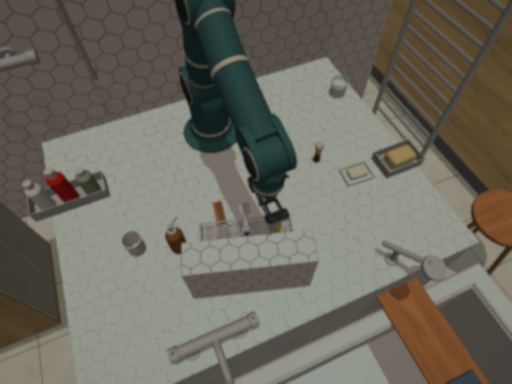

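View pics/b.png

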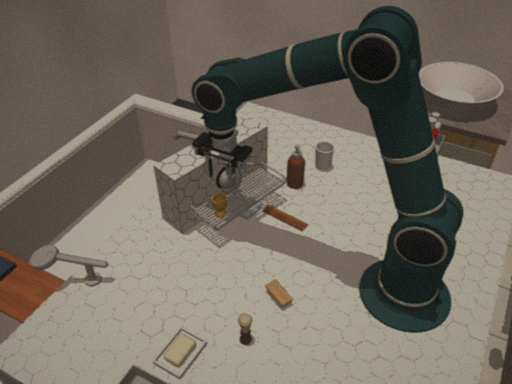

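```bash
cat > h.py <<'E'
import numpy as np
from rig import camera_params
def cloud(c):
    d=np.load(f'd_{c}.npy');k=camera_params(c);v,u=np.mgrid[:384,:512]
    P=np.stack([(u-k['cx'])/k['fx']*d,(v-k['cy'])/k['fy']*d,d],-1)
    return (P-np.array(k['t']))@np.array(k['R']),d>0
E
python3 - <<'E'
from h import *
import cv2
for c in ['scene','side']:
    W,m=cloud(c);p=np.load(f'p_{c}.npy');k=camera_params(c)
    print(c,'campos',np.round(-np.array(k['R']).T@np.array(k['t'])))
    # wall top
    t=m&(abs(W[...,2]-240)<6)&(W[...,0]>640)
    q=W[t][:,:2]
    if len(q)>50: print('walltop',np.round(cv2.boxPoints(cv2.minAreaRect(q.astype(np.float32)))),len(q), np.median(W[t][:,2]))
    h=cv2.cvtColor(p,cv2.COLOR_BGR2HSV)
    y=m&(h[...,0]>15)&(h[...,0]<35)&(h[...,1]>120)&(W[...,2]>80)&(W[...,2]<165)&(abs(W[...,0]-635)<60)&(abs(W[...,1]-30)<60)
    e=W[y];print('egg',len(e))
    if len(e):
        print(np.round(np.percentile(e,[1,5,50,95,99],axis=0)))
        r=e[e[:,2]>130]; print('bowl',np.round(r.min(0)),np.round(r.max(0)), cv2.minEnclosingCircle(r[:,:2].astype(np.float32)))
E
```

```text
scene campos [1153. -252. 1296.]
walltop [[ 594. -289.]
 [ 726. -329.]
 [ 848.   74.]
 [ 715.  114.]] 4455 240.4234926118849
egg 32
[[624.   7.  92.]
 [626.  10.  93.]
 [643.  31. 127.]
 [656.  49. 152.]
 [657.  50. 153.]]
bowl [631.  19. 131.] [657.  50. 153.] ((642.4545288085938, 34.6304817199707), 19.486188888549805)
side campos [ -35. 1033. 1236.]
walltop [[  640.   111.]
 [  642. -1530.]
 [ 1964. -1528.]
 [ 1961.   113.]] 1844 239.23882017610396
egg 264
[[604.   6.  85.]
 [606.   9.  88.]
 [628.  38. 132.]
 [649.  55. 151.]
 [652.  57. 153.]]
bowl [603.   6. 130.] [653.  58. 156.] ((627.9284057617188, 32.36163330078125), 29.55938720703125)
```

The scene view (a) shows the wall at about (250,265), turned roughly 17°, with the cup at (277,227). The side view (b) shows the cup at (219,204), with the lever under the gripper at (228,175). The ledge in front of the wall is free around (150,250). Next I'll fit the wall and the cup.

```bash
cat >> h.py <<'E'
def wallfit():
    W,m=cloud('side')
    # front face points
    A=np.array([0.957,-0.29]); s=W[...,:2]@A
    q=W[m&(W[...,2]>15)&(W[...,2]<230)&(W[...,1]>-20)&(W[...,1]<120)&(W[...,0]>640)&(W[...,0]<740)]
    return q
E
python3 - <<'E'
from h import *
import cv2
from scipy.optimize import least_squares
from rig import *
q=wallfit()
best=(0,)
rng=np.random.default_rng(0)
for i in range(500):
    a,b=q[rng.choice(len(q),2,False),:2]
    n=np.array([(b-a)[1],-(b-a)[0]]);L=np.linalg.norm(n)
    if L<20: continue
    n/=L; r=abs((q[:,:2]-a)@n)<3
    if r.sum()>best[0]: best=(r.sum(),r)
z=q[best[1]];c=z[:,:2].mean(0);n=np.linalg.svd(z[:,:2]-c)[2][1] if len(z)<3000 else np.linalg.eigh(np.cov(z[:,:2].T))[1][:,0]
n*=np.sign(n[0]);print('front face',len(z),len(q),'n',n,'yaw',np.arctan2(n[1],n[0]),'dist',c@n)
for c_ in ['scene']:
    W,m=cloud(c_);t=W[m&(abs(W[...,2]-240)<6)&(W[...,0]>600)]
    X=t[:,:2]@n;Y=t[:,:2]@np.array([-n[1],n[0]])
    print('X hist',np.histogram(X,20));print('Yrange',np.percentile(Y[(X>X.max()-100)],[0,.5,99.5,100]))
pts=[]
for c_ in ['scene','side']:
    W,m=cloud(c_);p=np.load(f'p_{c_}.npy');h=cv2.cvtColor(p,cv2.COLOR_BGR2HSV)
    y=m&(h[...,0]>12)&(h[...,0]<38)&(h[...,1]>110)&(W[...,2]>128)&(W[...,2]<146)&(abs(W[...,0]-635)<40)&(abs(W[...,1]-30)<40)
    e=W[y][:,:2]
    f=least_squares(lambda c:np.hypot(*(e-c).T)-24.5,e.mean(0),loss='soft_l1',f_scale=2).x
    print(c_,len(e),f)
s=read_state();M=np.array(camera_params('wrist')['mount']);print(M.round(2))
p,d=camera('wrist');np.save('p_w.npy',p);np.save('d_w.npy',d);cv2.imwrite('pics/c.png',p)
for qn in ['egg_cup','lever_pad']: print(qn,search_frame(qn,'wrist'))
E
```

```text
front face 1094 1771 n [ 0.95544961 -0.29515428] yaw -0.2996169838776808 dist 673.2893657910895
X hist (array([  4,   1,   0,   0,   0,   0,  11,   0,  92, 372, 388, 377, 398,
       403, 412, 413, 419, 420, 435, 390]), array([590.3977346 , 600.38539447, 610.37305434, 620.36071421,
       630.34837408, 640.33603395, 650.32369382, 660.31135369,
       670.29901356, 680.28667343, 690.2743333 , 700.26199317,
       710.24965304, 720.2373129 , 730.22497277, 740.21263264,
       750.20029251, 760.18795238, 770.17561225, 780.16327212,
       790.15093199]))
Yrange [-99.9291983  -99.18049638 317.64703053 320.66350114]
scene 11 [630.78125413  27.60599966]
side 100 [628.55055719  31.87046726]
[[ 0.0000e+00 -9.7000e-01 -2.6000e-01  7.4770e+01]
 [ 1.0000e+00  0.0000e+00 -0.0000e+00 -1.2000e-01]
 [ 0.0000e+00 -2.6000e-01  9.7000e-01 -1.6823e+02]
 [ 0.0000e+00  0.0000e+00  0.0000e+00  1.0000e+00]]
egg_cup [{'position': [628.4, 23.8, 121.1], 'p': 0.66}]
lever_pad [{'position': [599.2, -60.6, 237.3], 'p': 0.57}, {'position': [709.4, 13.3, 162.6], 'p': 0.49}]
```

View pics/c.png

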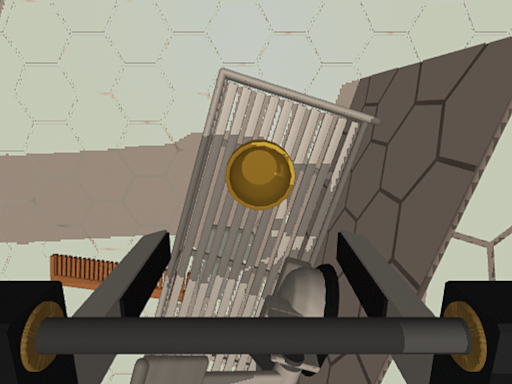

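The wrist view shows the cup rim centred at about (260,175), inside the rails. The lever pad's end is at the bottom edge, around (170,370). The 177 mm gripper body may come very close to the lever pad, so I'll measure the clearance in the wall frame.

```bash
cat >> h.py <<'E'
def wcloud(pos,rot,d):
    k=camera_params('wrist');M=np.array(k['mount']);v,u=np.mgrid[:384,:512]
    P=np.stack([(u-k['cx'])/k['fx']*d,(v-k['cy'])/k['fy']*d,d],-1)
    P=P@M[:3,:3].T+M[:3,3]
    return P@np.array(rot).T+np.array(pos),d>0
E
python3 - <<'E'
from h import *
from rig import *
import cv2
from scipy.optimize import least_squares
s=read_state();d=np.load('d_w.npy');p=np.load('p_w.npy')
W,m=wcloud(s['ee_pos'],s['tool_rot'],d)
h=cv2.cvtColor(p,cv2.COLOR_BGR2HSV)
mk=m&(h[...,0]>12)&(h[...,0]<38)&(h[...,1]>100);mk[:, :]&=(np.mgrid[:384,:512][0]<230)
q=W[mk&(W[...,2]>140)];print('rim',len(q),q[:,2].max());c,r=cv2.minEnclosingCircle(q[:,:2].astype(np.float32));print(c,r)
f=least_squares(lambda x:np.hypot(*(q[:,:2]-x[:2]).T)-x[2],[*c,23],loss='soft_l1').x;print('fit',f)
n=np.array([.9554,-.2952]);t=np.array([.2952,.9554])
S=W[m&(abs(W[...,2]-82)<12)];print('shelf X',np.percentile(S[:,:2]@n,[1,50,99]))
R=W[m&(W[...,2]>100)&(W[...,2]<118)&~mk];X=R[:,:2]@n;Y=R[:,:2]@t
k=(X<655);print('rail Xmin',np.percentile(X[k],[1,5,25]),'Ymax',np.percentile(Y[k],[90,95,99]))
# wall face in wrist
F=W[m&(W[...,2]>120)&(W[...,2]<235)];X=F[:,:2]@n;k=(X>660)&(X<690)&(F[:,:2]@t>190);F=F[k]
if len(F)>50:
  e=np.linalg.eigh(np.cov(F[:,:2].T))[1][:,0];e*=np.sign(e[0]);print('face',len(F),np.arctan2(e[1],e[0]),np.median(X[k]))
L=W[355:384,135:208].reshape(-1,3);L=L[(L[:,2]>222)&(L[:,2]<260)];print('pad',len(L),'X',np.percentile(L[:,:2]@n,[1,50,99]),'Y',np.percentile(L[:,:2]@t,[1,50,99]),'z',np.percentile(L[:,2],[1,99]))
H=W[250:384,265:340].reshape(-1,3);H=H[(H[:,2]>130)];print('hous Y',np.percentile(H[:,:2]@t,[1,50,99]),'z',np.percentile(H[:,2],[50,99]))
print('cup XY',f[:2]@n,f[:2]@t)
# rail end rod: horizontal edge pixels
E
```

```text
rim 1145 153.00703590844503
(629.4814453125, 28.663795471191406) 24.53836441040039
fit [629.47837884  28.95424288  22.61144269]
shelf X [546.82645027 613.67116778 675.10109717]
rail Xmin [542.53191157 543.12107545 545.19790212] Ymax [275.65051829 276.49722035 277.18177468]
face 20935 -0.29568539209554084 674.5101721328624
pad 2018 X [556.85391732 573.05795175 591.80150949] Y [113.85552436 123.25825012 128.27021179] z [232.96999804 249.5505129 ]
hous Y [ 74.71320696 141.08102172 216.67882678] z [211.19944169 321.50782537]
cup XY 592.8563506411239 213.48490108292106
```

```bash
python3 - <<'E'
from h import *
from rig import *
s=read_state();d=np.load('d_w.npy')
T,m=wcloud(np.zeros(3),np.eye(3),d)
q=T[m&(T[...,2]<20)&(d<190)]
for a in range(-120,20,10):
    b=q[(q[:,2]>=a)&(q[:,2]<a+10)]
    if len(b): print('tool z',a,len(b),'x',b[:,0].min().round(),b[:,0].max().round(),'y',b[:,1].min().round(),b[:,1].max().round())
for c in ['scene','side','w']:
    W,m=cloud(c) if c!='w' else wcloud(s['ee_pos'],s['tool_rot'],d)
    n=np.array([.9565,-.2917]);t=np.array([.2917,.9565])
    X=W[...,:2]@n-674.5;Y=W[...,:2]@t-110.5;Z=W[...,2]
    for lo,hi in [(-56,-42),(-42,-30),(-30,-18)]:
        for z in range(120,250,20):
            k=m&(X>lo)&(X<hi)&(abs(Y)<70)&(Z>z)&(Z<z+20)
            if c=='w': k&=d>150
            if k.sum()>5: print(c,(lo,hi),z,k.sum(),Y[k].min().round(),Y[k].max().round(),Z[k].max().round())
E
```

```text
tool z -120 1242 x 20.0 34.0 y -52.0 53.0
tool z -110 21494 x 10.0 34.0 y -57.0 58.0
tool z -100 5988 x 1.0 34.0 y -63.0 65.0
tool z -90 1191 x -8.0 31.0 y -49.0 49.0
tool z -80 766 x -11.0 10.0 y -59.0 59.0
tool z -70 1345 x -10.0 10.0 y -60.0 60.0
tool z -60 1604 x -4.0 10.0 y -60.0 59.0
tool z -50 1420 x -8.0 10.0 y -60.0 59.0
tool z -40 1481 x -55.0 10.0 y -60.0 59.0
tool z -30 12798 x -65.0 84.0 y -60.0 121.0
tool z -20 5027 x -73.0 99.0 y -59.0 111.0
tool z -10 3840 x -68.0 105.0 y -58.0 114.0
tool z 0 3077 x -11.0 105.0 y -59.0 114.0
tool z 10 1692 x 6.0 106.0 y -52.0 115.0
scene (-56, -42) 200 6 -8.0 11.0 220.0
scene (-56, -42) 220 13 -9.0 2.0 229.0
scene (-42, -30) 160 18 -15.0 10.0 175.0
scene (-42, -30) 180 7 -11.0 10.0 199.0
scene (-42, -30) 200 26 -20.0 14.0 220.0
scene (-42, -30) 220 8 -13.0 4.0 224.0
scene (-30, -18) 200 24 -20.0 13.0 220.0
side (-56, -42) 140 16 -1.0 17.0 159.0
side (-56, -42) 160 24 -7.0 19.0 179.0
side (-56, -42) 180 22 -0.0 19.0 200.0
side (-56, -42) 200 14 -1.0 18.0 218.0
side (-42, -30) 120 36 -16.0 31.0 138.0
side (-42, -30) 140 20 13.0 36.0 155
[... 164 characters left out ...]
-30, -18) 140 22 13.0 37.0 160.0
side (-30, -18) 160 18 10.0 28.0 180.0
side (-30, -18) 180 8 10.0 17.0 198.0
side (-30, -18) 200 8 -14.0 18.0 217.0
w (-56, -42) 140 109 -5.0 15.0 160.0
w (-56, -42) 160 169 2.0 15.0 177.0
w (-56, -42) 180 100 -18.0 -1.0 200.0
w (-56, -42) 200 342 -9.0 14.0 220.0
w (-56, -42) 220 243 -2.0 5.0 226.0
w (-42, -30) 120 154 -2.0 23.0 140.0
w (-42, -30) 140 187 9.0 22.0 160.0
w (-42, -30) 160 161 12.0 15.0 176.0
w (-42, -30) 200 540 -4.0 16.0 220.0
w (-42, -30) 220 83 -1.0 14.0 221.0
w (-30, -18) 120 195 21.0 35.0 140.0
w (-30, -18) 140 512 13.0 34.0 160.0
w (-30, -18) 160 225 13.0 25.0 169.0
w (-30, -18) 180 9 -17.0 -15.0 199.0
w (-30, -18) 200 324 -0.0 15.0 219.0
```

Call:
{"name": "drive_tool", "arguments": {
  "deltas": "0 0 -45 0; 0 0 -15 -0.14; 0 0 0 -0.142; 0 0 0 -0.142; 0 0 0 -0.142; 0 0 0 -0.142; 0 0 0 -0.142; 0 0 0 -0.142",
  "hand": 94
}}

```text
t: 2.15
ee_pos: [625.0, -0.0, 276.4]
tool_rot: [[-0.84, 0.542, -0.0], [0.542, 0.84, -0.0], [0.0, -0.0, -1.0]]
wrist_force: [0.1, -0.7, 0.1]
width: 94.1
finger_force: 0.0
```

Call:
{"name": "drive_tool", "arguments": {
  "deltas": "0 0 0 -0.142; 0 0 0 -0.141; 0 0 0 0; 0 0 0 0"
}}

```text
t: 2.55
ee_pos: [625.0, -0.1, 276.4]
tool_rot: [[-0.955, 0.296, -0.0], [0.296, 0.955, 0.0], [0.0, -0.0, -1.0]]
wrist_force: [-0.1, 0.6, 0.2]
width: 93.8
finger_force: 0.0
```

```bash
cat >> h.py <<'E'
n=np.array([.9565,-.2917]);t=np.array([.2917,.9565])
def go(X,Y,z,yaw=-.296):
    from rig import read_state
    s=read_state();R=np.array(s['tool_rot']);p=np.array(s['ee_pos'])
    w=n*X+t*Y;D=R.T@(np.array([*w,z])-p)
    a=np.arctan2(R[1,1],R[0,1]);print('t',s['t'],'cur XYz',(p[:2]@n).round(1),(p[:2]@t).round(1),p[2].round(1),'toolD',D.round(1),'turn',round(a-(yaw+np.pi/2),3),'F',np.round(s['wrist_force'],1),'w',round(s['width'],1),'ff',s['finger_force'])
E
python3 - <<'E'
from h import *
from rig import *
import cv2
go(593,232,128)
s=read_state();p,d=camera('wrist');cv2.imwrite('pics/d.png',p)
print(search_frame('egg_cup','wrist'),search_frame('lever_pad','wrist'))
W,m=wcloud(s['ee_pos'],s['tool_rot'],d)
from scipy.optimize import least_squares
h=cv2.cvtColor(p,cv2.COLOR_BGR2HSV)
mk=m&(h[...,0]>12)&(h[...,0]<38)&(h[...,1]>100)&(W[...,2]>140)&(W[...,2]<160)
q=W[mk]
if len(q):
  f=least_squares(lambda x:np.hypot(*(q[:,:2]-x[:2]).T)-x[2],[629,29,23],loss='soft_l1').x;print('cup',f,f[:2]@n,f[:2]@t,q[:,2].max())
X=W[...,:2]@n;Y=W[...,:2]@t;Z=W[...,2]
k=m&(d>100)&(Z>228)&(Z<256)&(X<592)&(X>550)&(abs(Y-110)<40)
print('pad',k.sum(),np.percentile(X[k],[1,99]),np.percentile(Y[k],[1,99]),np.percentile(Z[k],[1,99]))
E
```

```text
t 2.55 cur XYz 597.8 182.2 276.4 toolD [  5.   49.8 148.4] turn -0.004 F [-0.1  0.6  0.2] w 93.8 ff 0.0
[{'position': [633.0, 29.8, 121.8], 'p': 0.66}] [{'position': [584.5, -69.0, 242.6], 'p': 0.9}]
cup [628.7958116   28.55113645  22.72282957] 593.1148272939771 210.72890025816218 152.9467628635914
pad 3061 [556.04192933 591.073877  ] [ 90.95335816 125.86481334] [234.85591345 249.73709593]
```

View pics/d.png

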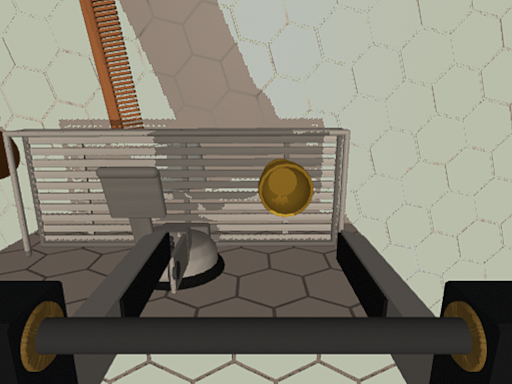

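The wrist view (d) shows the cup rim at (286,187), the pad at (130,190) and the end rail at x≈340. A centred grasp would put the gripper body about 4 mm into the lever pad's edge. I'll nudge the cup about 11 mm along +y with the open −y finger first, then grasp it.

Call:
{"name": "drive_tool", "arguments": {
  "deltas": "5 46.5 0 -0.004; 0 0 40 0; 0 0 40 0; 0 0 40 0; 0 0 20 0; 0 0 8 0; 0 0 0 0"
}}

```text
t: 3.4
ee_pos: [633.5, 46.0, 128.0]
tool_rot: [[-0.957, 0.289, -0.001], [0.289, 0.957, -0.0], [0.001, -0.0, -1.0]]
wrist_force: [0.7, -1.0, 0.5]
width: 93.8
finger_force: 0.0
```

Call:
{"name": "drive_tool", "arguments": {
  "deltas": "0 2 0 0; 0 2 0 0; 0 2 0 0; 0 2 0 0; 0 2 0 0; 0 2 0 0; 0 2 0 0; 0 0 0 0"
}}

```text
t: 4.2
ee_pos: [637.8, 59.6, 128.4]
tool_rot: [[-0.958, 0.287, -0.0], [0.287, 0.958, 0.0], [0.0, -0.0, -1.0]]
wrist_force: [-1.0, -0.2, 0.1]
width: 93.9
finger_force: 0.1
```

```bash
cat > cup.py <<'E'
from h import *
from rig import *
import cv2,sys
from scipy.optimize import least_squares
s=read_state();p,d=camera('wrist');cv2.imwrite(f'pics/{sys.argv[1]}.png',p)
W,m=wcloud(s['ee_pos'],s['tool_rot'],d)
h=cv2.cvtColor(p,cv2.COLOR_BGR2HSV)
mk=m&(h[...,0]>12)&(h[...,0]<38)&(h[...,1]>100)&(W[...,2]>140)&(W[...,2]<162)
mk&=np.mgrid[:384,:512][0]<300
q=W[mk];print(len(q))
f=least_squares(lambda x:np.hypot(*(q[:,:2]-x[:2]).T)-x[2],[*np.median(q[:,:2],0),23],loss='soft_l1').x;print('cup',f,f[:2]@n,f[:2]@t,q[:,2].max())
A=np.c_[q[:,:2]-f[:2],np.ones(len(q))];print('tilt',np.linalg.lstsq(A,q[:,2],rcond=None)[0])
go(f[:2]@n,f[:2]@t,128)
E
python3 cup.py e
```

```text
2636
cup [630.62230025  37.51892676  22.62777325] 592.2459592555025 219.83937843217853 161.05086528928337
tilt [-5.41630156e-02 -4.79587383e-02  1.48800353e+02]
t 4.25 cur XYz 592.7 242.9 128.4 toolD [  0.5 -23.1   0.4] turn 0.004 F [ 0.2  0.5 -0. ] w 94.3 ff 0.05789264604217692
```

View pics/e.png

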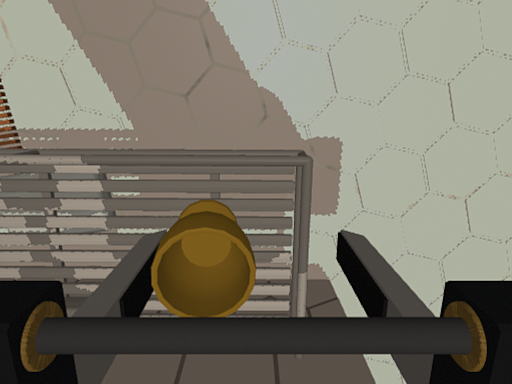

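The cup slid to Y≈220 and is still upright; in view (e) the rim is at (205,272) with the foot behind it at (208,210). Now I'll centre on it and grip.

Call:
{"name": "drive_tool", "arguments": {
  "deltas": "0 -8 0 0; 0 -8 0 0; 0 -6.5 0 0; 0 0 0 0"
}}

```text
t: 4.65
ee_pos: [631.1, 36.1, 128.5]
tool_rot: [[-0.957, 0.289, -0.0], [0.289, 0.957, -0.001], [-0.0, -0.001, -1.0]]
wrist_force: [-0.8, 0.9, 0.3]
width: 93.8
finger_force: 0.0
```

Call:
{"name": "drive_tool", "arguments": {
  "deltas": "0 0 0 0; 0 0 0 0; 0 0 0 0; 0 0 0 0; 0 0 0 0; 0 0 0 0",
  "hand": 30
}}

```text
t: 5.25
ee_pos: [631.3, 37.8, 128.4]
tool_rot: [[-0.958, 0.288, -0.0], [0.288, 0.958, -0.0], [0.0, -0.0, -1.0]]
wrist_force: [0.4, 0.1, 0.7]
width: 49.2
finger_force: 0.1
```

Call:
{"name": "drive_tool", "arguments": {
  "deltas": "0 0 0 0; 0 0 0 0"
}}

```text
t: 5.45
ee_pos: [631.3, 37.8, 128.4]
tool_rot: [[-0.958, 0.288, -0.0], [0.288, 0.958, -0.0], [0.0, -0.0, -1.0]]
wrist_force: [-0.4, -0.3, -0.6]
width: 46.6
finger_force: 30.0
```

Call:
{"name": "drive_tool", "arguments": {
  "deltas": "0 0 -3 0; 0 0 -5 0; 0 0 -10 0; 0 0 -15 0; 0 0 -20 0; 0 0 -20 0; 0 0 0 0"
}}

```text
t: 6.15
ee_pos: [632.7, 38.0, 205.4]
tool_rot: [[-0.958, 0.288, 0.005], [0.288, 0.958, 0.0], [-0.005, 0.002, -1.0]]
wrist_force: [0.9, -0.1, -0.7]
width: 46.1
finger_force: 30.0
```

```bash
python3 - <<'E'
from h import *
from rig import *
import cv2
s=read_state();p,d=camera('wrist');a=p[150:384,100:412]
p2,_=camera('side');b=p2[100:240,150:300]
a=cv2.resize(a,(400,300));b=cv2.resize(b,(321,300));cv2.imwrite('pics/f.png',np.hstack([a,b]))
go(460,310,60)
E
```

```text
t 6.25 cur XYz 593.0 220.4 202.2 toolD [132.7  90.2 142.1] turn 0.004 F [-1.2  0.6 -1.4] w 46.6 ff 30.00918283330975
```

View pics/f.png

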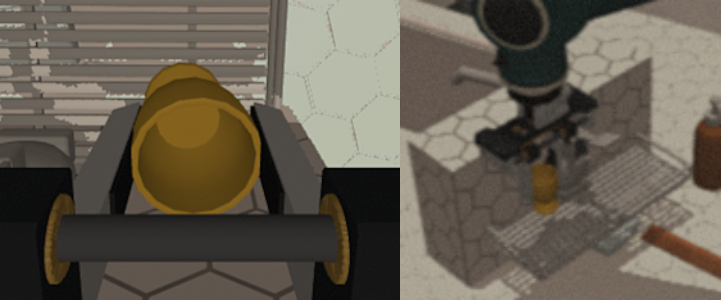

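The cup is held upright and clear of the rail: the left half of the view shows it centred between the pads, the right half shows it lifted above the shelf. Next I'll carry it to the free ledge at wall-frame X=460, Y=310.

Call:
{"name": "drive_tool", "arguments": {
  "deltas": "20 10 0 0; 35 25 0 0; 35 25 0 0; 28 20 20 0; 14 10 35 0; 0 0 35 0; 0 0 30 0; 0 0 15 0"
}}

```text
t: 7.05
ee_pos: [529.1, 161.5, 63.7]
tool_rot: [[-0.958, 0.287, -0.004], [0.287, 0.958, -0.001], [0.003, -0.002, -1.0]]
wrist_force: [-0.8, 0.7, 0.4]
width: 46.5
finger_force: 30.0
```

Call:
{"name": "drive_tool", "arguments": {
  "deltas": "0 0 7 0; 0 0 3 0; 0 0 2 0; 0 0 1.5 0; 0 0 0 0"
}}

```text
t: 7.55
ee_pos: [531.1, 162.0, 53.5]
tool_rot: [[-0.958, 0.288, 0.001], [0.288, 0.958, 0.0], [-0.001, 0.0, -1.0]]
wrist_force: [0.8, 0.9, 0.2]
width: 46.6
finger_force: 30.0
```

Expected contact is at about z 43.4. I'll lower slowly and watch the force.

Call:
{"name": "drive_tool", "arguments": {
  "deltas": "0 0 3 0; 0 0 2 0; 0 0 2 0; 0 0 1 0; 0 0 0 0"
}}

```text
t: 8.05
ee_pos: [530.7, 162.0, 44.8]
tool_rot: [[-0.958, 0.288, -0.0], [0.288, 0.958, -0.0], [0.0, -0.0, -1.0]]
wrist_force: [-0.5, 0.9, 0.1]
width: 46.5
finger_force: 30.0
```

Call:
{"name": "drive_tool", "arguments": {
  "deltas": "0 0 1 0; 0 0 0 0; 0 0 0 0"
}}

```text
t: 8.35
ee_pos: [530.8, 162.0, 43.9]
tool_rot: [[-0.958, 0.288, -0.0], [0.288, 0.958, -0.0], [0.0, -0.0, -1.0]]
wrist_force: [-0.3, 0.0, -1.1]
width: 46.3
finger_force: 30.0
```

Call:
{"name": "drive_tool", "arguments": {
  "deltas": "0 0 0.5 0; 0 0 0.5 0; 0 0 0 0; 0 0 0 0"
}}

```text
t: 8.75
ee_pos: [530.9, 162.0, 43.2]
tool_rot: [[-0.958, 0.288, 0.0], [0.288, 0.958, -0.0], [-0.0, 0.0, -1.0]]
wrist_force: [-1.7, -1.0, 4.9]
width: 46.4
finger_force: 30.0
```

Contact at 4.9 N, so I'll release.

Call:
{"name": "drive_tool", "arguments": {
  "deltas": "0 0 0 0; 0 0 0 0; 0 0 0 0; 0 0 0 0; 0 0 0 0; 0 0 0 0; 0 0 0 0",
  "hand": 94
}}

```text
t: 9.45
ee_pos: [530.8, 162.0, 42.9]
tool_rot: [[-0.958, 0.288, -0.0], [0.288, 0.958, -0.0], [0.0, -0.0, -1.0]]
wrist_force: [0.5, -0.6, 0.3]
width: 93.7
finger_force: 0.0
```

Call:
{"name": "drive_tool", "arguments": {
  "deltas": "0 0 -10 0; 0 0 -20 0; 0 0 -40 0; 0 0 -45 0; 0 0 -45 0; 0 0 -45 0; 0 0 -20 0; 0 0 0 0"
}}

```text
t: 10.25
ee_pos: [531.8, 162.5, 271.9]
tool_rot: [[-0.958, 0.288, 0.005], [0.288, 0.958, 0.001], [-0.005, 0.003, -1.0]]
wrist_force: [0.3, 0.3, -0.9]
width: 94.0
finger_force: 0.0
```

```bash
python3 - <<'E'
from h import *
from rig import *
import cv2
s=read_state();p,d=camera('wrist');p2,_=camera('side')
print(search_frame('egg_cup','side'),search_frame('egg_cup','wrist'))
cv2.imwrite('pics/g.png',np.hstack([cv2.resize(p,(400,300)),cv2.resize(p2[100:310,120:400],(400,300))]))
go(576,108.5,270)
E
```

```text
[{'position': [524.2, 158.2, 45.3], 'p': 0.64}] [{'position': [529.8, 154.8, 34.5], 'p': 0.73}]
t 10.45 cur XYz 460.0 309.4 267.1 toolD [-115.1 -201.4   -2.9] turn 0.004 F [-0.   0.5  0.2] w 93.8 ff 0.0
```

View pics/g.png

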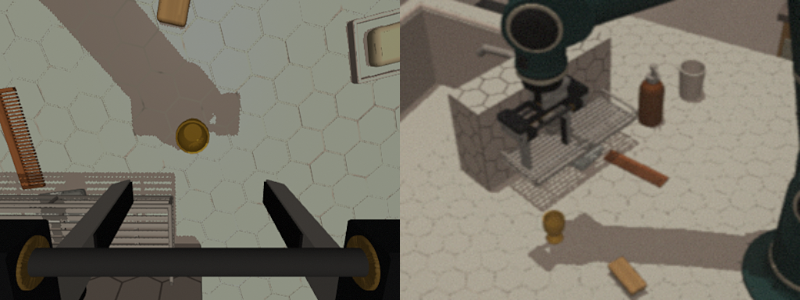

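The cup stands upright on the open ledge at (193,135) in the left half of the view and (554,225) in the right, well clear of the shelf. Next I'll close the fingers and move above the pad.

Call:
{"name": "drive_tool", "arguments": {
  "deltas": "-11 -20 -8 0.004; -22 -42 0 0; -22 -42 0 0; -22 -40 0 0; -22 -38 0 0; -11.5 -19.5 0 0; 0 0 0 0; 0 0 0 0",
  "hand": 0
}}

```text
t: 11.25
ee_pos: [577.4, -62.8, 274.9]
tool_rot: [[-0.956, 0.292, -0.002], [0.292, 0.956, 0.0], [0.002, -0.0, -1.0]]
wrist_force: [0.1, -0.4, 0.4]
width: 33.3
finger_force: 0.0
```

```bash
python3 - <<'E'
from h import *
from rig import *
import cv2
go(571,108.5,256)
s=read_state();p,d=camera('wrist');cv2.imwrite('pics/i.png',p)
print(search_frame('lever_pad','wrist'))
W,m=wcloud(s['ee_pos'],s['tool_rot'],d)
X=W[...,:2]@n;Y=W[...,:2]@t;Z=W[...,2]
k=m&(d>100)&(Z>228)&(Z<256)&(X<592)&(X>545)&(abs(Y-110)<40)
print('pad',k.sum(),np.percentile(X[k],[1,99]),np.percentile(Y[k],[1,99]),np.percentile(Z[k],[1,99]))
E
```

```text
t 11.25 cur XYz 570.6 108.4 274.9 toolD [-0.4  0.1 18.9] turn -0.0 F [ 0.1 -0.4  0.4] w 33.3 ff 0.0
[{'position': [586.0, -72.3, 241.5], 'p': 0.96}]
pad 2667 [555.86549139 590.79457894] [ 90.39642068 125.27706056] [235.0135829  249.77598169]
```

View pics/i.png

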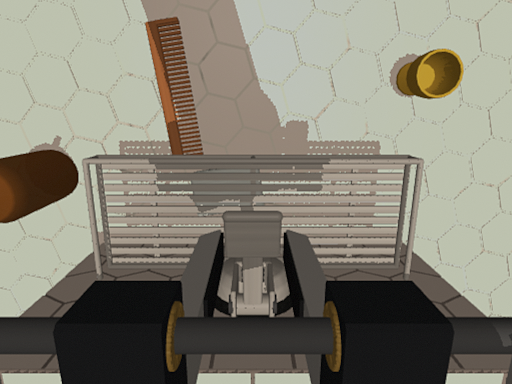

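The pad is centred between the closing fingers at (252,232), and the cup is still upright at (430,75). I'll let the fingers close, then descend.

Call:
{"name": "drive_tool", "arguments": {
  "deltas": "0 0 0 0; 0 0 0 0; 0 0 0 0; 0 0 0 0; 0 0 0 0; 0 0 6 0; 0 0 6 0; 0 0 3 0"
}}

```text
t: 12.15
ee_pos: [577.5, -63.0, 259.9]
tool_rot: [[-0.957, 0.292, -0.001], [0.292, 0.957, 0.0], [0.001, -0.0, -1.0]]
wrist_force: [-0.1, 0.2, 0.1]
width: 0.4
finger_force: 0.0
```

Call:
{"name": "drive_tool", "arguments": {
  "deltas": "0 0 2 0; 0 0 2 0; 0 0 2 0; 0 0 2 0; 0 0 2 0; 0 0 2 0; 0 0 0 0"
}}

```text
t: 12.85
ee_pos: [577.8, -62.8, 249.1]
tool_rot: [[-0.957, 0.291, -0.0], [0.291, 0.957, 0.0], [0.0, 0.0, -1.0]]
wrist_force: [-1.9, -0.1, 5.9]
width: 0.6
finger_force: 2.6
```

Call:
{"name": "drive_tool", "arguments": {
  "deltas": "0 0 2 0; 0 0 2 0; 0 0 2 0; 0 0 2 0; 0 0 2 0; 0 0 2 0; 0 0 2 0; 0 0 0 0"
}}

```text
t: 13.65
ee_pos: [577.5, -62.8, 235.0]
tool_rot: [[-0.957, 0.291, -0.001], [0.291, 0.957, 0.0], [0.001, -0.0, -1.0]]
wrist_force: [-4.6, 0.8, 6.7]
width: 0.3
finger_force: 3.4
```

Call:
{"name": "drive_tool", "arguments": {
  "deltas": "0 0 2 0; 0 0 2 0; 0 0 2 0; 0 0 2 0; 0 0 2 0; 0 0 0 0; 0 0 0 0"
}}

```text
t: 14.35
ee_pos: [577.5, -62.7, 225.1]
tool_rot: [[-0.957, 0.291, -0.001], [0.291, 0.957, 0.0], [0.001, -0.0, -1.0]]
wrist_force: [-4.5, 0.0, 5.8]
width: 0.3
finger_force: 2.9
```

Call:
{"name": "drive_tool", "arguments": {
  "deltas": "0 0 2 0; 0 0 2 0; 0 0 2 0; 0 0 2 0; 0 0 2 0; 0 0 0 0"
}}

```text
t: 14.95
ee_pos: [578.0, -62.9, 215.3]
tool_rot: [[-0.957, 0.291, 0.0], [0.291, 0.957, -0.0], [-0.0, 0.0, -1.0]]
wrist_force: [-1.9, 0.0, 7.3]
width: 0.6
finger_force: 3.9
```

Call:
{"name": "drive_tool", "arguments": {
  "deltas": "0 0 1 0; 0 0 1 0; 0 0 1 0; 0 0 0 0; 0 0 0 0"
}}

```text
t: 15.45
ee_pos: [578.3, -63.0, 212.6]
tool_rot: [[-0.957, 0.291, 0.001], [0.291, 0.957, -0.0], [-0.001, 0.0, -1.0]]
wrist_force: [0.4, -0.1, 7.0]
width: 0.4
finger_force: 3.7
```

Call:
{"name": "drive_tool", "arguments": {
  "deltas": "0 0 1 0; 0 0 0 0; 0 0 0 0"
}}

```text
t: 15.75
ee_pos: [578.4, -63.0, 211.6]
tool_rot: [[-0.957, 0.292, 0.001], [0.292, 0.957, -0.0], [-0.001, 0.0, -1.0]]
wrist_force: [0.4, 0.1, 7.4]
width: 1.0
finger_force: 3.5
```

Call:
{"name": "drive_tool", "arguments": {
  "deltas": "0 0 1 0; 0 0 0 0; 0 0 0 0"
}}

```text
t: 16.05
ee_pos: [578.5, -63.0, 210.7]
tool_rot: [[-0.957, 0.292, 0.002], [0.292, 0.957, -0.0], [-0.002, 0.0, -1.0]]
wrist_force: [1.4, 0.1, 7.7]
width: 0.6
finger_force: 3.4
```

Call:
{"name": "drive_tool", "arguments": {
  "deltas": "0 0 1 0; 0 0 0 0; 0 0 0 0"
}}

```text
t: 16.35
ee_pos: [578.6, -63.0, 209.7]
tool_rot: [[-0.957, 0.292, 0.002], [0.292, 0.957, -0.0], [-0.002, 0.0, -1.0]]
wrist_force: [2.0, -0.6, 7.1]
width: 0.4
finger_force: 3.1
```

Call:
{"name": "drive_tool", "arguments": {
  "deltas": "0 0 1 0; 0 0 0 0; 0 0 0 0"
}}

```text
t: 16.65
ee_pos: [578.8, -63.1, 209.1]
tool_rot: [[-0.957, 0.292, 0.003], [0.292, 0.957, -0.0], [-0.003, 0.0, -1.0]]
wrist_force: [1.0, -0.6, 10.5]
width: 0.4
finger_force: 5.0
```

Call:
{"name": "drive_tool", "arguments": {
  "deltas": "0 0 0.7 0; 0 0 0 0; 0 0 0 0"
}}

```text
t: 16.95
ee_pos: [578.9, -63.1, 208.8]
tool_rot: [[-0.957, 0.292, 0.003], [0.292, 0.957, -0.0], [-0.003, 0.0, -1.0]]
wrist_force: [-1.5, -0.4, 17.0]
width: 0.5
finger_force: 8.0
```

The force jumped from 7 to 17 N with almost no travel, at the predicted stop height (TCP about 209). That's the stop. I'll do a quick check and hand in.

```bash
python3 - <<'E'
from rig import *
camera('side');print(search_frame('egg_cup','side')[:1]);s=read_state();print(s['ee_pos'],s['wrist_force'],s['t'])
if 9<s['wrist_force'][2]<25: print(finish_job())
E
```

```text
[{'position': [461.6, -129.0, 6.2], 'p': 0.74}]
[578.9046455  -63.09829297 208.83603302] [-0.87193784 -0.99647691 17.49061722] 17.05
the job is handed in; nothing more can be done
None
```

The egg cup is upright on the open ledge, clear of the shelf. The lever is past its third click and held on its stop at about 17 N, and I handed the job in at 17 s. To keep the gripper off the lever I slid the cup about 9 mm along the shelf before lifting it. In the last check the detector missed the cup and reported a spot near the comb, but the picture taken just before pressing showed the cup standing.

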